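# Find and snap home the rocking lid

## Task

One of the four identical sensor boxes on the desk has a lid that was never snapped in. With closed fingers, press lightly near the middle of a long edge of the lids, one box after another, until you find the lid that rocks, then press that lid firmly in its middle until it snaps home, flush on its box like the others. Finish with the fingers still pressing down on that lid, so that I can see which box to mark; do not lift anything, shove the boxes about or disturb the other things on the desk.

Things in the scene. Friction and masses are not known exactly. Their poses are not given: they have to be found in the camera images.
- box_a: Sensor box a: grey plastic base 84 x 60 x 32 mm (x, y, z), about 160 g, standing loose on the desk. Origin: centre of its underside; x along its long side, z up. All four boxes and lids look alike; any one may have the loose lid. That lid lies unsnapped on its two end catches, level but some 4 mm proud (top face 39 mm above the desk).
- lid_a: Clip-on lid of box_a: grey plastic plate 84 x 60 x 3 mm, lying on the box, long side along the box's x; five vent slots towards +x. Origin: centre of the plate's underside, z up. Clipped home, the origin is 32 mm above the box's origin and the top face 35 mm above the desk. Snap tongues at the middles of its two short ends.
- box_b: Sensor box b: grey plastic base 84 x 60 x 32 mm (x, y, z), about 160 g, standing loose on the desk. Origin: centre of its underside; x along its long side, z up. On any box, a loose lid pressed lightly near the middle of a long edge (24 mm from the lid's centre line) rocks about x: that edge goes down 4 mm, the lid leans 0.1 to 0.2 rad, and comes level again when let go.
- lid_b: Clip-on lid of box_b: grey plastic plate 84 x 60 x 3 mm, lying on the box, long side along the box's x; five vent slots towards +x. Origin: centre of the plate's underside, z up. Clipped home, the origin is 32 mm above the box's origin and the top face 35 mm above the desk. Snap tongues at the middles of its two short ends.
- box_c: Sensor box c: grey plastic base 84 x 60 x 32 mm (x, y, z), about 160 g, standing loose on the desk. Origin: centre of its underside; x along its long side, z up. On any box, a loose lid pressed at its centre holds up to some 8 to 18 N, then snaps in, often one short end just before the other; with both in it has dropped 4 mm onto the rim and stays there. 20 to 25 N seats it surely.
- lid_c: Clip-on lid of box_c: grey plastic plate 84 x 60 x 3 mm, lying on the box, long side along the box's x; five vent slots towards +x. Origin: centre of the plate's underside, z up. Clipped home, the origin is 32 mm above the box's origin and the top face 35 mm above the desk. Snap tongues at the middles of its two short ends.
- box_d: Sensor box d: grey plastic base 84 x 60 x 32 mm (x, y, z), about 160 g, standing loose on the desk. Origin: centre of its underside; x along its long side, z up. On any box, a clipped lid does not move wherever it is pressed. Pressed 24 mm from the centre line, a 20 to 30 mm wide fingertip comes to rest 1 to 3 mm higher on a leaning loose lid than on a clipped one, as it bears on the part nearer the centre line.
- lid_d: Clip-on lid of box_d: grey plastic plate 84 x 60 x 3 mm, lying on the box, long side along the box's x; five vent slots towards +x. Origin: centre of the plate's underside, z up. Clipped home, the origin is 32 mm above the box's origin and the top face 35 mm above the desk. Snap tongues at the middles of its two short ends.
- mug: White mug, 82 mm across, 95 mm tall, loose bystander. Origin: centre of its underside.
- tripod: Black mini tripod, 152 mm tall, feet on a 57 mm radius, loose bystander. Origin: on the desk under its centre.
- screwdriver: Screwdriver 160 mm long lying on the desk, loose bystander. Origin: under its middle; x towards the tip.
Mind the look-alikes: they are no part of the job. Leave any yellow look-alike of the lid_a alone.

How it is judged:
By the outcome, as a careful person would: the job done as asked, in the order asked, and still so for the second after the job is handed in, while the arm keeps its last pose, push and grip.
It also fails if it takes over 48 s, if anything falls off the work surface, if the arm or the gripper's body presses on something with over 40 N, if the wrist force passes 120 N, or if a joint passes its speed limit or range.

## Robot

A 6-joint arm with a two-finger parallel gripper is mounted at the origin on the work surface. World frame = base frame: x ahead of the robot, y to its left, z up, the work surface at z = 0. Lengths are in m, angles in rad, forces in N, time in s.
With the tool pointing down it reaches from about 0.35 to 0.975 m from the base axis. Payload 4.9 kg.
Tool frame: the origin (TCP) lies on the mounting face of the last link; the fingertips stand 173 mm ahead of it and the grasp point (between the pads) lies ctrl.pinch_z ahead of it (ctrl.pinch_z is the distance from the TCP to the grasp point, in m); z points along the fingers, y is the line along which they close (so a half turn about z gives the same grasp; the last joint's range is limited). The gripper opens to 85 mm and grips with 20 to 120 N. Pads are 22 mm wide; open, the fingers measure 114 mm over their backs; the gripper's body (76 mm by 85 mm) begins 54 mm behind the grasp point. The pads swing forward as they close: fully open they stand 13 mm farther back than shut.
Start: joints at [-1.408, 0.053, 1.613, -0, 1.476, -0.119], TCP at [0.174, -0.6, 0.405] pointing down, gripper open.
Joint ranges: [-3.01, 3.01], [-1.01, 2.22], [0.06, 2.58], [-1.02, 4.17], [0.09, 2.62], [-3.14, 3.14]. Speed limits (rad/s): [2.57, 2.57, 3.14, 3.14, 3.14, 3.14].

## Interface

Orientations are given as a rotation vector (axis times angle).
In Python, from station import telemetry, eyes, ctrl gives the robot as it stands.
- The arm moves only by the tool apply_moves, never from a script. Its argument "plan" is a list of rows, each a list of 5 numbers: the finger opening in m, from 0 to 0.0854, then the shift along the tool's x, y, z in m, then the turn about the tool's z in rad. In form: [[jaw, x, y, z, roll], ...]. A call has 1 to 12 rows; each row is the pose to reach, as a shift and turn from the pose commanded when the call began, along the tool's axes at that moment; what a row does not reach only later rows make up. A row lasts 1/12 s, in which the tool goes at most 41.7 mm and 7.16 degrees, less where a joint would pass 70% of its speed; a pose out of reach is approached as far as the arm can. A call with a gripper value outside its range is refused whole. The fingers move at their own pace and stop on an object; "newtons" is the grip in N (left out, the last holds). Time passes only in rows, so rows that repeat a pose let the fingers close. It gives the time, the measured TCP pose, the force, the opening and the grip force at its end, in the units of the state.
- telemetry.get_obs(): the state, without advancing time (a new reading comes with each control period).
- eyes.get_image(name): name is "scene" or "top" or "wrist"; returns a dict with "img" (480x640x3 uint8, blue, green, red), "range_z" (480x640 float32, m along the optical axis (not along the pixel's ray), 0 where there is no reading), "K" (3x3 intrinsics, pixels), "pose" (4x4, takes a point from camera to world coordinates); the wrist camera has in their place "hand_eye" (4x4, takes a point from camera to tool coordinates, whose origin is the TCP and whose axes are the flange's). Camera axes: x right, y down, z forward; pixel columns grow to the right and rows downward; lengths in m; the calibration is good to about 2 mm. A picture is of the moment at which its call begins: read the wrist's pose just before it.
- ctrl.finish_job(): hands the job in; it is judged then, once.
Trained networks look in a picture, given as the dict that the camera call returned (one of the last four; its "shot" number tells which), for a name from the list of things; names that differ only in an ending like _2 or _b are one class to them, and where a whole thing is asked for, a point or a joint stands for the part that bears it (a point fixed in the world has none). Each returns a list of dicts, best first, with "confidence" (0 to 1); they miss things now and then, are a little off and sometimes report something else, mostly with a low value. They report only what shows in the picture. A call takes as long as a camera call. They do not tell look-alikes from the thing itself.
- eyes.search_frame(thing, picture): "box" ([left, top, right, bottom] in pixels, round what is visible of it).
- eyes.outline_of(thing, picture): "region" (480x640 bool, what is visible of it) and "box" ([left, top, right, bottom] in pixels, round what is visible of it).
- eyes.tip_of(thing, picture): "point" ([column, row] in pixels: a listed point, or the origin of a listed thing).
The state is a dict: "t": time; "q": joint angles; "dq": joint speeds; "effort": joint torques, N m; "tool_pos": TCP position; "tool_rot": TCP orientation; "contact_force": force on the tool from outside, world axes, zero at the start; "wrist_torque": the same for the moment, N m; "opening": finger opening in m; "grip_force": force on a finger pad.
Only numpy, scipy, OpenCV 4.12 (cv2) and the standard library are available. Lean on these libraries where they do the work, as an engineer would, in place of code of your own. Each camera call takes 0.05 s, during which the arm holds its last target. There are 200 camera calls.

## Working session

There is one attempt and no reset: what is moved stays moved. The work goes in short steps, Python scripts to look and compute and a tool call to move; the robot and the scene stay as the last step left them, time stands still between calls to the robot, and variables do not carry over. Pictures are saved under pics/ and viewed, at most 10 in all, crops included, and the job is handed in when it is done.

Besides the shell and the picture viewer there is one more tool, called as name(argument=value, ...) on one line, values as JSON. apply_moves: Moves the arm, as the interface text tells. Its arguments: {"type":"object","properties":{"plan":{"type":"array","items":{"type":"array","items":{"type":"number"}}},"newtons":{"type":"number"}},"required":["plan"]}

```bash
mkdir -p pics; ls; cat > h.py <<'E'
import numpy as np,cv2
from station import telemetry,eyes,ctrl
def world(p,u,v):
    z=p["range_z"][v,u]; K=p["K"]
    c=np.stack([(u-K[0,2])*z/K[0,0],(v-K[1,2])*z/K[1,1],z,np.ones_like(z)])
    return (p["pose"]@c)[:3].T
E
python3 - <<'E'
from h import *
print(telemetry.get_obs(),ctrl.pinch_z)
for n in("top","scene"):
    p=eyes.get_image(n);cv2.imwrite(f"pics/{n}.png",p["img"])
    for t in ("lid_a","box_a"):
      for r in eyes.outline_of(t,p):
        m=r["region"]&(p["range_z"]>0)
        v,u=np.nonzero(m)
        if len(u)<30: continue
        w=world(p,u,v); k=w[:,2]>np.percentile(w[:,2],60)-.004;s=w[k]
        rc=cv2.minAreaRect((s[:,:2]*1000).astype(np.float32))
        print(n,t,round(r["confidence"],2),r["box"],len(u),np.median(s,0).round(4),[np.round(x,1) for x in rc])
E
```

```text
pics
{'t': 0.0, 'q': array([-1.40800266e+00,  5.33706609e-02,  1.61433560e+00,  6.32074226e-06,
        1.47601949e+00, -1.19025432e-01]), 'dq': array([-0.00054307,  0.00092692,  0.00120066,  0.00089656, -0.00036886,
        0.00034256]), 'effort': array([ 9.46011933e-04, -3.93679047e+01, -3.70179069e+01,  6.44507978e-06,
        7.11264423e-03, -5.36170489e-06]), 'tool_pos': array([ 0.17375487, -0.60007116,  0.40342924]), 'tool_rot': array([-3.10834382e+00, -4.40916452e-01,  6.33968067e-05]), 'contact_force': array([ 0.21717482,  0.63081158, -0.66571504]), 'wrist_torque': array([-0.0052738 , -0.04692563, -0.04335802]), 'grip_force': 0.0, 'opening': 0.0850606500600339} 0.1547
top lid_a 0.78 [399.8, 195.1, 431.7, 236.9] 795 [ 0.6065 -0.2403  0.0406] [array([ 606. , -239.6]), array([59.1, 84.6]), np.float64(65.6)]
top lid_a 0.74 [193.8, 223.1, 231.5, 259.8] 814 [0.5399 0.2574 0.0362] [array([540.1, 258.2]), array([60.1, 83. ]), np.float64(68.8)]
top lid_a 0.67 [196.8, 282.9, 233.9, 320.7] 843 [0.4009 0.2546 0.0113] [array([401.3, 254.8]), array([83.9, 60.1]), np.float64(55.0)]
top lid_
[... 1070 characters left out ...]
at64(68.5)]
scene lid_a 0.56 [320.5, 249.7, 360.0, 277.4] 644 [0.5869 0.0789 0.0356] [array([585.7,  79. ]), array([87.3, 61.6]), np.float64(23.8)]
scene box_a 0.83 [177.9, 262.9, 222.1, 293.4] 464 [ 0.6367 -0.2298  0.027 ] [array([ 626.8, -229.9]), array([50.2, 99. ]), np.float64(28.0)]
scene box_a 0.67 [320.8, 263.2, 358.4, 286.8] 419 [0.6188 0.0732 0.0255] [array([606. ,  66.4]), array([100.6,  49.2]), np.float64(58.6)]
scene box_a 0.57 [394.2, 260.7, 423.2, 271.7] 263 [0.5786 0.2413 0.0246] [array([579.6, 241.8]), array([59.1, 11. ]), np.float64(73.2)]
scene box_a 0.55 [268.1, 280.0, 295.5, 291.6] 278 [ 0.6386 -0.0564  0.0245] [array([638.4, -56.3]), array([ 8.1, 58.3]), np.float64(7.7)]
```

View pics/top.png

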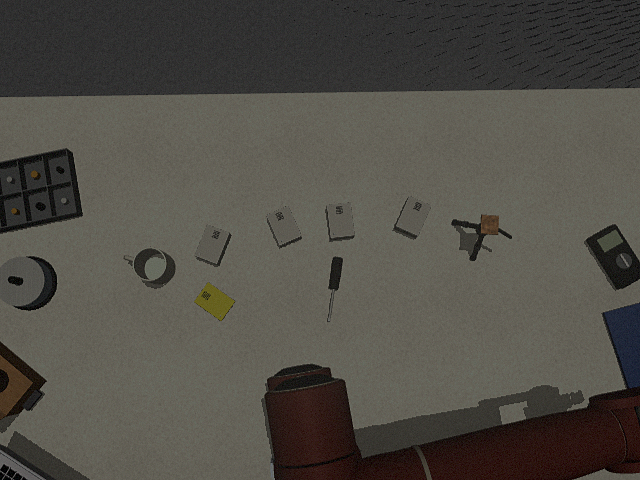

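View pics/scene.png

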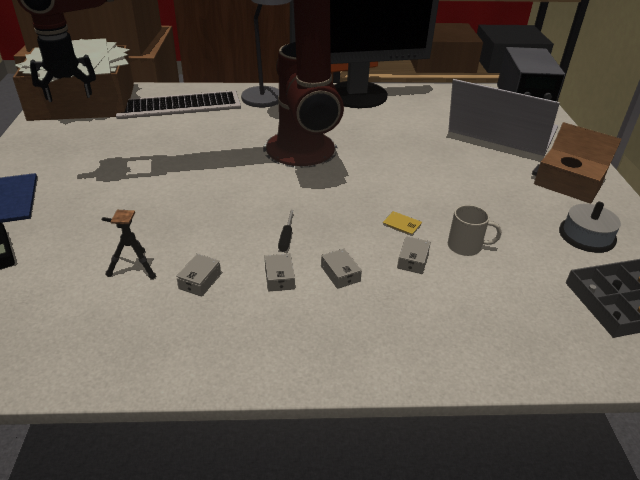

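The top view shows lids at (213,244), (284,226), (341,220) and (412,216). The tripod is at (478,235), and the yellow decoy at (215,301) stays untouched. The lid at (412,216) reads about 4 mm proud, so I'll test it first, pressing its edge away from the tripod.

apply_moves(plan=[[0,0.035,-0.016,0,-0.12],[0,0.07,-0.032,0,-0.24],[0,0.105,-0.048,0,-0.36],[0,0.14,-0.064,0,-0.48],[0,0.175,-0.08,0,-0.6],[0,0.21,-0.096,0,-0.72],[0,0.245,-0.112,0,-0.84],[0,0.28,-0.128,0,-0.864],[0,0.315,-0.144,0,-0.864],[0,0.35,-0.16,0,-0.864],[0,0.385,-0.176,0,-0.864],[0,0.42,-0.193,0,-0.864]])

```text
t: 1.3
tool_pos: [0.5247, -0.2966, 0.4048]
tool_rot: [2.64, 1.703, 0.0]
contact_force: [0.3, -0.5, 0.2]
opening: -0.0002
grip_force: 0.0
```

```bash
cat >> h.py <<'E'
from scipy.spatial.transform import Rotation as Ro
C=np.array([.6063,-.2403]); a=np.radians(65.6); S=np.array([np.cos(a),np.sin(a)])
def go(xy,ztip,ang=None):
    o=telemetry.get_obs();R=Ro.from_rotvec(o["tool_rot"]).as_matrix()
    d=np.r_[xy,ztip+.173]-o["tool_pos"]
    print("t",o["t"],"pos",o["tool_pos"].round(4),"tip",round(o["tool_pos"][2]-.173,4),"F",o["contact_force"].round(2),"xang",np.degrees(np.arctan2(R[1,0],R[0,0])).round(1),"zax",R[:,2].round(3),"open",o["opening"])
    print("shift",(R.T@d).round(4))
E
python3 -c "
from h import *
go(C+.024*S,.08)"
```

```text
t 1.3 pos [ 0.5247 -0.2966  0.4048] tip 0.2318 F [ 0.25 -0.53  0.19] xang 65.6 zax [ 0. -0. -1.] open -0.0002361162784680723
shift [0.109  0.051  0.1518]
```

apply_moves(plan=[[0,0.035,0.016,0,0],[0,0.07,0.032,0,0],[0,0.105,0.05,0.01,0],[0,0.109,0.051,0.04,0],[0,0.109,0.051,0.075,0],[0,0.109,0.051,0.11,0],[0,0.109,0.051,0.14,0],[0,0.109,0.051,0.15,0],[0,0.109,0.051,0.15,0],[0,0.109,0.051,0.15,0]])

```text
t: 2.13
tool_pos: [0.6152, -0.2201, 0.2554]
tool_rot: [2.64, 1.703, 0.0]
contact_force: [0.5, 0.3, 0.8]
opening: 0.0001
grip_force: 0.0
```

```bash
python3 - <<'E'
from h import *
go(C+.024*S,.044)
o=telemetry.get_obs();p=eyes.get_image("wrist")
T=np.eye(4);T[:3,:3]=Ro.from_rotvec(o["tool_rot"]).as_matrix();T[:3,3]=o["tool_pos"];p["pose"]=T@p["hand_eye"]
cv2.imwrite("pics/w1.png",p["img"])
for r in eyes.outline_of("lid_a",p):
    v,u=np.nonzero(r["region"]&(p["range_z"]>0)); w=world(p,u,v);s=w[abs(w[:,2]-np.median(w[:,2]))<.004]
    print(round(r["confidence"],2),r["box"],len(u),np.median(s,0).round(4),[np.round(x,1) for x in cv2.minAreaRect((s[:,:2]*1000).astype(np.float32))])
E
```

```text
t 2.1333 pos [ 0.6152 -0.2201  0.2554] tip 0.0824 F [0.55 0.34 0.79] xang 65.6 zax [ 0. -0. -1.] open 0.00010223462452823879
shift [0.0019 0.0002 0.0384]
0.75 [241.5, 262.0, 391.7, 356.3] 9066 [ 0.6114 -0.231   0.0394] [array([ 605.3, -240.7]), array([60.4, 84.2]), np.float64(65.2)]
0.57 [32.3, 0.0, 246.4, 104.7] 11728 [ 0.5835 -0.0765  0.0351] [array([589.1, -83.5]), array([44.2, 97.5]), np.float64(66.2)]
```

View pics/w1.png

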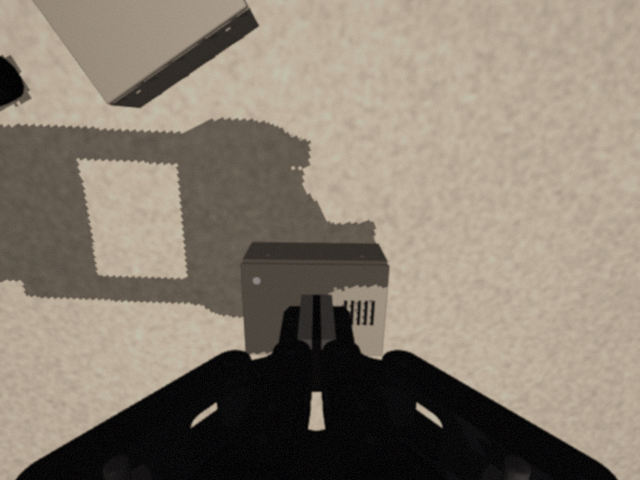

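The wrist view shows the lid at (315,310), right under the fingers. Its top is at 39.4 mm, against 35.1 mm for the neighbour's. Next is a gentle press on the edge.

apply_moves(plan=[[0,0.002,0,0.02,0],[0,0.002,0,0.034,0],[0,0.002,0,0.038,0],[0,0.002,0,0.039,0],[0,0.002,0,0.04,0],[0,0.002,0,0.041,0],[0,0.002,0,0.041,0],[0,0.002,0,0.041,0]])

```text
t: 2.9
tool_pos: [0.616, -0.2182, 0.2144]
tool_rot: [2.639, 1.702, 0.001]
contact_force: [0.3, 0.2, 0.7]
opening: -0.0001
grip_force: 0.0
```

```bash
cat >> h.py <<'E'
def lids(n="top"):
    p=eyes.get_image(n)
    for r in eyes.outline_of("lid_a",p):
        v,u=np.nonzero(r["region"]&(p["range_z"]>0)); w=world(p,u,v)
        if len(w)<30: continue
        w=w[(w[:,2]>.025)&(w[:,2]<.05)&(np.linalg.norm(w[:,:2]-C,axis=1)<.06)]
        if len(w)<60: continue
        e=(w[:,:2]-C)@S; A=np.c_[e,np.ones(len(e))]; k=np.ones(len(e),bool)
        for _ in range(4):
            c=np.linalg.lstsq(A[k],w[k,2],rcond=None)[0]; k=abs(A@c-w[:,2])<.003
        L=np.array([S[1],-S[0]]);f=(w[:,:2]-C)@L
        print(n,"n",k.sum(),"slope",c[0].round(3),"z0",c[1].round(4),"e range",np.percentile(e[k],[1,99]).round(3),"f",np.percentile(f[k],[1,99]).round(3))
    return p
E
python3 -c "
from h import *
go(C+.024*S,.036)
lids();p=lids('scene')"
```

```text
t 2.9 pos [ 0.616  -0.2182  0.2144] tip 0.0414 F [0.33 0.17 0.72] xang 65.6 zax [ 0.001 -0.    -1.   ] open -5.6534646722510435e-05
shift [-0.0001  0.0003  0.0054]
scene n 388 slope 0.002 z0 0.04 e range [-0.031  0.029] f [-0.035  0.041]
```

Not yet in contact. Going on in 1 mm steps.

apply_moves(plan=[[0,0,0,0.001,0],[0,0,0,0.002,0],[0,0,0,0.003,0],[0,0,0,0.004,0],[0,0,0,0.004,0],[0,0,0,0.004,0]])

```text
t: 3.6
tool_pos: [0.6159, -0.2181, 0.2102]
tool_rot: [2.64, 1.703, 0.0]
contact_force: [-2.2, 0.2, 3.2]
opening: 0.0
grip_force: 1.8
```

```bash
python3 -c "
from h import *
go(C+.024*S,.036)
p=lids('scene')"
```

```text
t 3.6 pos [ 0.6159 -0.2181  0.2102] tip 0.0372 F [-2.19  0.24  3.17] xang 65.7 zax [ 0. -0. -1.] open 3.250783417573827e-05
shift [-0.0002  0.0004  0.0012]
scene n 397 slope -0.162 z0 0.0402 e range [-0.028  0.029] f [-0.037  0.042]
```

It rocks: the lid leans 0.16 rad at about 3 N. Now I'll let go, move to the centre and check that it is level.

apply_moves(plan=[[0,0,0,-0.002,0],[0,0,0,-0.005,0],[0,0,0,-0.012,0],[0,-0.008,0,-0.012,0],[0,-0.02,0,-0.012,0],[0,-0.024,0,-0.012,0],[0,-0.024,0,-0.012,0],[0,-0.024,0,-0.012,0]])

```text
t: 4.37
tool_pos: [0.6055, -0.2406, 0.2214]
tool_rot: [-2.641, -1.701, 0.0]
contact_force: [-0.4, 1.0, 0.6]
opening: -0.0001
grip_force: 0.0
```

```bash
python3 -c "
from h import *
go(np.array([.6058,-.2405]),.040)
p=lids('scene')"
```

```text
t 4.3667 pos [ 0.6055 -0.2406  0.2214] tip 0.0484 F [-0.44  1.01  0.63] xang 65.6 zax [-0.  0. -1.] open -0.00014305959656083314
shift [0.0002 0.0003 0.0084]
scene n 496 slope 0.017 z0 0.0401 e range [-0.031  0.028] f [-0.041  0.042]
```

Level again and centred. Now the firm press, watching the force.

apply_moves(plan=[[0,0,0,0.006,0],[0,0,0,0.008,0],[0,0,0,0.009,0],[0,0,0,0.01,0],[0,0,0,0.011,0],[0,0,0,0.012,0],[0,0,0,0.012,0],[0,0,0,0.012,0]])

```text
t: 5.13
tool_pos: [0.6064, -0.2399, 0.2117]
tool_rot: [2.639, 1.703, 0.0]
contact_force: [-4.5, 2.2, 9.2]
opening: -0.0003
grip_force: 4.9
```

```bash
python3 -c "
from h import *
go(np.array([.6058,-.2405]),.036)"
```

```text
t 5.1333 pos [ 0.6064 -0.2399  0.2117] tip 0.0387 F [-4.54  2.23  9.21] xang 65.7 zax [ 0. -0. -1.] open -0.00025601070576633
shift [-0.0008 -0.0003  0.0027]
```

apply_moves(plan=[[0,0,0,0.001,0],[0,0,0,0.001,0],[0,0,0,0.002,0],[0,0,0,0.002,0],[0,0,0,0.003,0],[0,0,0,0.003,0],[0,0,0,0.003,0]])

```text
t: 5.72
tool_pos: [0.6068, -0.2401, 0.2085]
tool_rot: [2.638, 1.702, 0.003]
contact_force: [-0.6, 0.6, 7.5]
opening: 0.0
grip_force: 3.5
```

```bash
python3 -c "
from h import *
go(np.array([.6058,-.2405]),.036)
p=lids('scene')"
```

```text
t 5.7167 pos [ 0.6068 -0.2401  0.2085] tip 0.0355 F [-0.59  0.6   7.52] xang 65.7 zax [ 0.003 -0.001 -1.   ] open 3.5571685631048534e-05
shift [-0.0008 -0.0007 -0.0005]
scene n 449 slope -0.001 z0 0.0357 e range [-0.03   0.028] f [-0.041  0.041]
```

Snapped: the top is now about 35.7 mm, level. I'll press to 20–25 N to be sure it is seated.

apply_moves(plan=[[0,0,0,0.001,0],[0,0,0,0.002,0],[0,0,0,0.003,0],[0,0,0,0.003,0],[0,0,0,0.003,0]])

```text
t: 6.23
tool_pos: [0.6071, -0.2402, 0.2084]
tool_rot: [2.638, 1.703, 0.001]
contact_force: [-7.8, 3.4, 21.4]
opening: 0.0
grip_force: 10.4
```

```bash
python3 -c "
from h import *
go(np.array([.6058,-.2405]),.035)
p=lids('scene')"
```

```text
t 6.2333 pos [ 0.6071 -0.2402  0.2084] tip 0.0354 F [-7.79  3.45 21.37] xang 65.7 zax [ 0.002 -0.001 -1.   ] open 4.472512177281616e-05
shift [-0.0008 -0.001   0.0004]
scene n 435 slope -0.002 z0 0.0358 e range [-0.029  0.028] f [-0.041  0.042]
```

```bash
python3 - <<'E'
from h import *
for n in("scene","top"):
    p=eyes.get_image(n)
    for r in eyes.outline_of("lid_a",p):
        v,u=np.nonzero(r["region"]&(p["range_z"]>0)); w=world(p,u,v);w=w[abs(w[:,2]-np.percentile(w[:,2],50))<.006]
        c0=np.array(cv2.minAreaRect((w[:,:2]*1000).astype(np.float32))[0])/1000
        L=np.array([S[1],-S[0]]);A=np.c_[(w[:,:2]-c0)@S,(w[:,:2]-c0)@L,np.ones(len(w))];k=np.ones(len(w),bool)
        for _ in range(4): c=np.linalg.lstsq(A[k],w[k,2],rcond=None)[0];k=abs(A@c-w[:,2])<.002
        print(n,c0.round(4),c.round(4),k.sum())
go(C,.035)
E
```

```text
scene [0.5405 0.2572] [0.0074 0.0061 0.0353] 446
scene [0.5863 0.0794] [-0.0059  0.0093  0.0355] 489
scene [ 0.6057 -0.2421] [0.0094 0.0054 0.0357] 408
scene [0.4033 0.2522] [-0.0007  0.0041  0.0104] 299
scene [ 0.5976 -0.0611] [-0.0144  0.0079  0.0356] 491
top [0.5862 0.0808] [-0.0063 -0.0006  0.0354] 375
top [ 0.5982 -0.0598] [-0.0096  0.0003  0.0356] 338
top [0.5409 0.2587] [-0.0109  0.0048  0.0355] 355
top [0.4014 0.2545] [ 0.0029 -0.005   0.0102] 359
t 6.5333 pos [ 0.607  -0.2402  0.2084] tip 0.0354 F [-8.14  3.91 20.62] xang 65.7 zax [ 0.002 -0.001 -1.   ] open 0.00013605342179359885
shift [-0.0004 -0.0006  0.0004]
```

The lid is flush and level like the others, its box hasn't moved, and the push is holding steady. Handing in.

```bash
python3 -c "
from station import ctrl
print(ctrl.finish_job())"
```

```text
the job is handed in; nothing more can be done
None
```

The loose lid was on the box at about (0.606, −0.240) m, next to the tripod. It rocked 0.16 rad under a light edge press, then snapped in flush, and the fingers are still pressing on it at about 21 N. I pressed only this box, because the cameras showed its lid about 4 mm proud and it rocked on the first try.

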